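# Serve the walnuts from the table dispenser

### The arm

A 6-joint arm with a two-finger parallel gripper is mounted at the origin on the work surface. World frame = base frame: x ahead of the robot, y to its left, z up, the work surface at z = 0. Lengths are in m, angles in degrees, forces in N, time in s.
With the tool pointing down it reaches from about 0.35 to 1 m from the base axis. Payload 7.1 kg.
Tool frame: the origin (TCP) lies on the centre line of the jaws, within the pads' length; the fingertips stand 11 mm ahead of it and the grasp point (between the pads) lies 8 mm behind it; z points along the fingers, y is the line along which they close (so a half turn about z gives the same grasp; the last joint's range is limited). The gripper opens to 85 mm and grips with 20 to 120 N. Pads are 22 mm wide; open, the fingers measure 114 mm over their backs; the gripper's body (76 mm by 85 mm) begins 54 mm behind the grasp point. The pads swing forward as they close: fully open they stand 13 mm farther back than shut.
Start: joints at [66.807, 24.242, 93.386, -0, 62.372, -1.089], TCP at [0.235, 0.579, 0.242] pointing down, gripper open.
Joint ranges: [-172.04, 172.04], [-51.8, 120.97], [4.93, 147.93], [-75.15, 255.16], [6.16, 154.13], [-145.62, 145.62]. Speed limits (degrees/s): [136.94, 136.94, 172.46, 180, 180, 180].

### API

Orientations are given as a 3x3 rotation matrix whose columns are the frame's x, y, z axes.
In Python, from station import robot gives the robot as it stands. The module is installed in compiled form; this text tells all that it offers.
- The arm moves only by the tool apply_moves, never from a script. Its argument "plan" is a list of rows, each an object of numbers: "jaw": the closure, from 0 (fully open) to 1 (shut); "tx", "ty", "tz": the shift along the tool's x, y, z in cm; "spin": the turn about the tool's z in degrees. A call has 1 to 20 rows; each row shifts and turns the commanded pose from where the row before left it, along the tool's axes as they then stand; what a row does not reach is not made up. A row lasts 1/10 s, in which the tool goes at most 50 mm and 8.59 degrees, less where a joint would pass 70% of its speed; a pose out of reach is approached as far as the arm can. A call is refused whole if a number of a shift passes 5 or a number of a turn 8.59, either way. A call with a gripper value outside its range is refused whole. The fingers move at their own pace and stop on an object; "force" is the grip in N (left out, the last holds). Time passes only in rows, so rows that do not move let the fingers close. It gives the time, the measured TCP pose, the force, the opening and the grip force at its end, in the units of the state.
- robot.read_state(): the state, without advancing time (a new reading comes with each control period).
- robot.snapshot(name): name is "scene" or "side" or "wrist"; returns a dict with "img" (400x640x3 uint8, red, green, blue), "K" (3x3 intrinsics, pixels), "R" (3x3) and "t" (3): a world point X has camera coordinates R X + t. Camera axes: x right, y down, z forward; pixel columns grow to the right and rows downward; lengths in m; the calibration is good to about 2 mm. A picture is of the moment at which its call begins. There is no depth.
- robot.close_job(): hands the job in; it is judged then, once.
Trained networks look in a picture, given as the dict that the camera call returned (one of the last four; its "shot" number tells which), for a name from the list of things; names that differ only in an ending like _2 or _b are one class to them, and where a whole thing is asked for, a point or a joint stands for the part that bears it (a point fixed in the world has none). Each returns a list of dicts, best first, with "confidence" (0 to 1); they miss things now and then, are a little off and sometimes report something else, mostly with a low value. They report only what shows in the picture. A call takes as long as a camera call. They do not tell look-alikes from the thing itself.
- robot.regions_of(picture, thing): "pixels" (400x640 bool, what is visible of it) and "extent" ([left, top, right, bottom] in pixels, round what is visible of it).
The state is a dict: "t": time; "q": joint angles; "joint_velocities": joint speeds; "joint_torque": joint torques, N m; "ee_pos": TCP position; "ee_rot": TCP orientation; "force": force on the tool from outside, world axes, zero at the start; "torque": the same for the moment, N m; "grip_width": finger opening in m; "grasp_force": force on a finger pad.
Only numpy, scipy, OpenCV 4.12 (cv2) and the standard library are available. Lean on these libraries where they do the work, as an engineer would, in place of code of your own. Each camera call takes 0.05 s, during which the arm holds its last target. There are 200 camera calls.

### The job

Push the round dish along the table, without lifting it, until it sits against the two stop posts under the dispenser's spout. Then press the lever's wooden paddle down and keep it down until all three walnuts have rolled out into the dish, and let it come back up so that the gate is shut. Do not touch the walnuts or the gate, and leave the other things on the table where they are.

Things in the scene. Friction and masses are not known exactly. Their poses are not given: they have to be found in the camera images.
- dispenser: Pale wooden walnut dispenser, fixed (all sizes here and below in mm); origin on the table straight below the gate. x points from the spout back up the lane (away from the dish), y to the left of that, z up. Base board 12 thick, x -8 to 137, y -105 to 60. Two steel stop posts, 12 in diameter, 30 tall, at x -20, y +-45. Highest point 125, or 147 (lever end) when the paddle is down.
- lip (a point): Middle of the floor at the spout's lip: dispenser x -45, y 0, 62 high; the spout's underside is 55 high there. The open-topped lane, 60 wide outside and 44 inside, runs from here along x to its closed end at x 136, rising at 0.14 rad. Side walls stand 14 above its floor in front of the gate, 30 behind it.
- pivot (a point): The lever's pivot, at dispenser x 0, y -70, 103 high, on a steel upright 20 wide in y, x 9 to 17, 109 tall.
- seat (a point): The point on the table, at dispenser x -75, y 0, where the dish's centre is when the dish touches both stop posts.
- dish: White straight-sided round ceramic dish, 130 outside diameter, 45 tall, wall 5, floor 6 thick, about 0.2 to 0.42 kg, loose on the table; origin at the centre of its underside. It starts 50 to 80 short of the seat on the open side of the posts, towards dispenser -x, and up to 45 to either side; it slides easily.
- lever (a joint): Angle (rad) of the rocking lever about the dispenser's x axis: 0 at rest (level, gate shut), 0.55 fully pressed. The walnuts are released above about 0.42. A spring returns it to 0 when let go; pressing takes about 3 N at the start and 5 N at the bottom, on the paddle.
- paddle (a point): Point to press: on the top face of the lever's wooden paddle, 80 from the pivot, which is at dispenser x 0, y -150, 109 high at rest. The paddle is 44 wide in x and runs 53 to 117 from the pivot, 10 thick, with only the table below it. It goes down about 40 when fully pressed, sloping down away from the pivot.
- gate (a point): Middle of the lower edge of the gate, a steel tongue 24 wide and 6 thick that hangs from the lever's other end across the lane, 70 from the pivot towards dispenser +y. It stands 10 above the lane's floor when shut and rises about 40 as the paddle goes fully down.
- walnut0: Walnut, a brown ball 36 in diameter, 11 to 20 g, origin at its centre; the first in the lane, resting against the gate. All three walnuts roll out by themselves in 1 to 2 s once the gate is up.
- walnut1: Walnut of the same size, second in the lane.
- walnut2: Walnut of the same size, third in the lane.
- candle_tin: Bystander: a closed tin 74 in diameter, 85 tall, left of the lane; origin at the centre of its underside.
- salt_shaker: Bystander: a steel salt shaker 42 in diameter, 73 tall, behind the paddle; origin at the centre of its underside.
- mug: Bystander: a blue mug 80 in diameter, 90 tall, with a handle; origin at the centre of its underside.
- tile: Bystander: a blue ceramic coaster tile 95 x 95 x 8, in front of the paddle; origin at the centre of its underside.
- apple_ring0: Bystander: a stiff dried apple ring 60 in diameter, 8 thick, left of the dish; origin at the centre of its underside.
- apple_ring1: Bystander: a stiff dried apple ring 56 in diameter, 8 thick, behind the paddle; origin at the centre of its underside.
- jam_jar: Bystander: a lidded jar 66 in diameter, 90 tall, near the robot's right; origin at the centre of its underside.
Things that resemble listed ones, but are neither listed nor needed, are in the scene too. Leave any pink or yellow look-alike of the walnut0 alone.

How it is judged:
By the outcome, as a careful person would: the job done as asked, in the order asked, and still so for the second after the job is handed in, with the robot touching nothing.
It also fails if it takes over 42 s, if anything falls off the work surface, if the arm or the gripper's body presses on something with over 40 N, if the wrist force passes 120 N, or if a joint passes its speed limit or range.

## Working session

There is one attempt and no reset: what is moved stays moved. The work goes in short steps, Python scripts to look and compute and a tool call to move; the robot and the scene stay as the last step left them, time stands still between calls to the robot, and variables do not carry over. Pictures are saved under pics/ and viewed, at most 10 in all, crops included, and the job is handed in when it is done.

Besides the shell and the picture viewer there is one more tool, called after "Request:" by a JSON object that holds its "op" and its "data", one argument or row to a line. apply_moves: Moves the arm, as the interface text tells. Its arguments: {"type":"object","properties":{"plan":{"type":"array"},"force":{"type":"number"}},"required":["plan"]}

```bash
mkdir -p pics
cat > h.py <<'E'
import numpy as np, cv2
from station import robot
def save(p,n): cv2.imwrite(f'pics/{n}.png',p['img'][:,:,::-1])
def ray(p,u,v):
    d=np.linalg.inv(p['K'])@[u,v,1]; R=np.array(p['R']); return -R.T@p['t'], R.T@d
def atz(p,u,v,z):
    c,d=ray(p,u,v); return c+d*(z-c[2])/d[2]
def proj(p,X):
    c=np.array(p['R'])@X+p['t']; c=p['K']@c; return c[:2]/c[2]
E
python3 - <<'E'
from h import *
ps={n:robot.snapshot(n) for n in('scene','side')}
img=np.vstack([p['img'] for p in ps.values()])
cv2.imwrite('pics/scene.png',ps['scene']['img'][:,:,::-1]);cv2.imwrite('pics/side.png',ps['side']['img'][:,:,::-1])
for n,p in ps.items():
    print(n,'cam',np.round(ray(p,320,200)[0],2))
    for t in['dish','dispenser','paddle','gate','walnut0','candle_tin','salt_shaker','mug','tile','apple_ring0','jam_jar']:
        for r in robot.regions_of(p,t)[:4]:
            ys,xs=np.nonzero(r['pixels']); print(t,round(r['confidence'],2),np.round(r['extent']),np.round([xs.mean(),ys.mean()]),np.round(atz(p,xs.mean(),ys.mean(),0.03)[:2],3))
s=robot.read_state();print(s['t'],s['ee_pos'],s['ee_rot'],s['grip_width'])
E
```

```text
scene cam [ 1.1  -0.51  0.79]
dish 0.62 [292. 257. 312. 275.] [303. 264.] [ 0.661 -0.036]
dispenser 0.81 [262. 191. 382. 273.] [331. 231.] [0.649 0.094]
paddle 0.95 [264. 193. 337. 229.] [292. 214.] [0.522 0.083]
paddle 0.44 [199. 188. 231. 222.] [214. 204.] [ 0.322 -0.018]
gate 0.67 [264. 190. 379. 270.] [331. 231.] [0.649 0.094]
walnut0 0.62 [339. 208. 353. 210.] [344. 207.] [0.623 0.189]
walnut0 0.6 [406. 214. 418. 229.] [412. 220.] [0.795 0.256]
walnut0 0.5 [372. 265. 384. 279.] [376. 272.] [0.812 0.048]
candle_tin 0.7 [364. 175. 391. 213.] [376. 194.] [0.661 0.288]
candle_tin 0.18 [264. 190. 377. 274.] [331. 231.] [0.648 0.095]
salt_shaker 0.92 [267. 259. 290. 290.] [279. 275.] [ 0.635 -0.094]
salt_shaker 0.53 [264. 194. 338. 231.] [293. 213.] [0.525 0.087]
mug 0.91 [359. 152. 394. 190.] [369. 168.] [0.579 0.381]
tile 0.65 [215. 220. 263. 257.] [239. 238.] [ 0.473 -0.067]
apple_ring0 0.81 [294. 255. 313. 275.] [304. 264.] [ 0.661 -0.034]
apple_ring0 0.66 [340. 158. 355. 169.] [347. 163.] [0.509 0.361]
apple_ring0 0.59 [262. 191. 337. 231.] [294. 213.] [0.525 0.09 ]
jam_jar 0.68 
[... 629 characters left out ...]
[260. 199. 280. 214.] [271. 207.] [0.673 0.052]
candle_tin 0.86 [240. 255. 282. 314.] [262. 284.] [0.67  0.262]
salt_shaker 0.57 [287. 149. 300. 183.] [293. 165.] [ 0.633 -0.101]
mug 0.95 [269. 283. 324. 354.] [297. 318.] [0.599 0.337]
tile 0.57 [345. 170. 393. 203.] [369. 187.] [ 0.451 -0.019]
apple_ring0 0.7 [344. 338. 378. 371.] [361. 355.] [0.488 0.406]
apple_ring0 0.51 [275. 188. 298. 200.] [288. 193.] [0.638 0.003]
jam_jar 0.87 [404. 157. 439. 205.] [420. 180.] [ 0.329 -0.045]
1.2 [0.23513529 0.57907111 0.24231878] [[-9.26518730e-01  3.76248645e-01  1.98392201e-05]
 [ 3.76248646e-01  9.26518729e-01  3.18016612e-05]
 [-6.41607701e-06  3.69293145e-05 -9.99999999e-01]] 0.08527370515534953
```

View pics/scene.png

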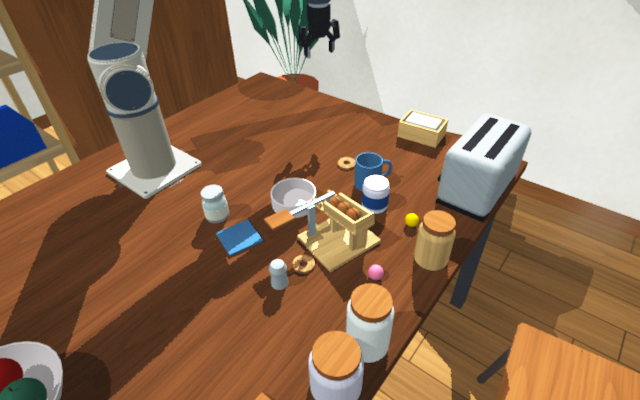

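View pics/side.png

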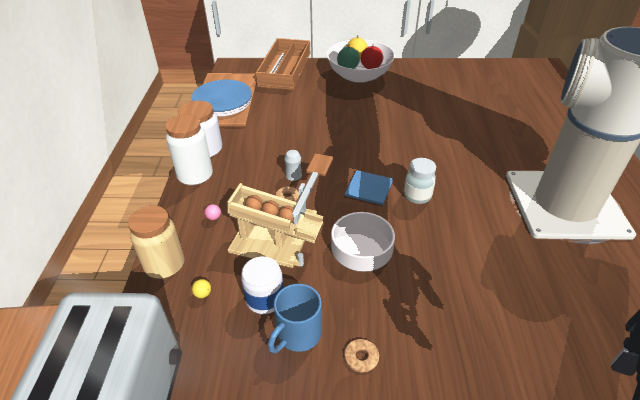

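```bash
cat >> h.py <<'E'
def box(x0,x1,y0,y1,z0,z1,s=0):
    return np.array([[x,y,z+s*(x+.045)] for x in(x0,x1) for y in(y0,y1) for z in(z0,z1)])
T=np.tan(.14)
PARTS=[box(-.008,.137,-.105,.06,0,.012),box(-.045,0,-.03,.03,.055,.076,T),box(0,.136,-.03,.03,.055,.092,T),
 box(.009,.017,-.08,-.06,0,.109),box(-.006,.006,-.13,.07,.097,.106),box(-.022,.022,-.187,-.123,.099,.109)]
def world(q,P):
    c,s=np.cos(q[2]),np.sin(q[2]); P=np.atleast_2d(P)
    return np.c_[q[0]+c*P[:,0]-s*P[:,1], q[1]+s*P[:,0]+c*P[:,1], P[:,2]]
def hull(p,X,S=4):
    return cv2.convexHull(np.array([proj(p,x) for x in X],np.float32)*S).astype(np.int32)
def sil(p,q,S=4):
    m=np.zeros((400*S,640*S),np.uint8)
    for P in PARTS: cv2.fillConvexPoly(m,hull(p,world(q,P),S),1)
    return m
def cyl(x,y,r,h):
    a=np.linspace(0,6.283,48); return np.r_[np.c_[x+r*np.cos(a),y+r*np.sin(a),0*a],np.c_[x+r*np.cos(a),y+r*np.sin(a),0*a+h]]
E
cat > fit.py <<'E'
from h import *
from scipy.optimize import minimize
ps={n:robot.snapshot(n) for n in('scene','side')}
up=lambda m:cv2.resize(m.astype(np.uint8),None,fx=4,fy=4,interpolation=cv2.INTER_NEAREST)
M={n:up(robot.regions_of(p,'dispenser')[0]['pixels']) for n,p in ps.items()}
for n in M:  # add walnuts/lever seen in the region via paddle mask
    for t in('paddle','walnut0'):
        for r in robot.regions_of(ps[n],t):
            e=r['extent']
            if t=='paddle' and r['confidence']>.6 : M[n]|=up(r['pixels'])
    M[n]=cv2.morphologyEx(M[n],cv2.MORPH_CLOSE,np.ones((25,25),np.uint8))
def cost(q):
    c=0
    for n in M:
        s=sil(ps[n],q); c+=1-(s&M[n]).sum()/(s|M[n]).sum()
    return c
best=min((minimize(cost,[.6,.1,a],method='Nelder-Mead',options=dict(initial_simplex=np.array([[.6,.1,a],[.63,.1,a],[.6,.13,a],[.6,.1,a+.2]]),xatol=1e-4,fatol=1e-4)) for a in(-.7,-.3,.1)),key=lambda r:r.fun)
q=best.x; print('disp',np.round(q,4),best.fun, [cost(q)])
D=up(robot.regions_of(ps['side'],'dish')[0]['pixels']);D=cv2.morphologyEx(D,cv2.MORPH_CLOSE,np.ones((9,9),np.uint8))
def dc(v):
    s=np.zeros_like(D);cv2.fillConvexPoly(s,hull(ps['side'],cyl(*v,.065,.045)),1);return 1-(s&D).sum()/(s|D).sum()
r=minimize(dc,[.47,.15],method='Nelder-Mead',options=dict(initial_simplex=[[.47,.15],[.49,.15],[.47,.17]],xatol=1e-4,fatol=1e-4));d=r.x
w=lambda P:world(q,P)[0]
print('dish',d.round(4),r.fun,'seat',w([-.075,0,0]).round(4),'paddle',w([0,-.15,.109]).round(4))
c,s=np.cos(q[2]),np.sin(q[2]); v=d-q[:2]; print('dish in disp',c*v[0]+s*v[1],-s*v[0]+c*v[1])
out=[]
for n,(u0,v0) in(('scene',(200,160)),('side',(215,140))):
    im=cv2.resize(ps[n]['img'][:,:,::-1],None,fx=4,fy=4,interpolation=cv2.INTER_CUBIC)
    for P in PARTS: cv2.polylines(im,[hull(ps[n],world(q,P))],True,(0,255,0),1)
    cv2.polylines(im,[hull(ps[n],cyl(*d,.065,.045))],True,(255,0,255),1)
    for y in(.045,-.045): cv2.polylines(im,[hull(ps[n],cyl(*w([-.02,y,0])[:2],.006,.03))],True,(0,0,255),1)
    out.append(im[v0*4:v0*4+520,u0*4:u0*4+760])
cv2.imwrite('pics/f1.png',out[0]);cv2.imwrite('pics/f2.png',out[1])
E
python3 fit.py
```

```text
disp [ 0.6089  0.1402 -0.2749] 0.34153097363974294 [np.float64(0.34153097363974294)]
dish [0.4729 0.1417] 0.029539932898846932 seat [0.5367 0.1606 0.    ] paddle [ 0.5682 -0.0041  0.109 ]
dish in disp -0.13124842203203316 -0.035554332995023245
```

View pics/f1.png

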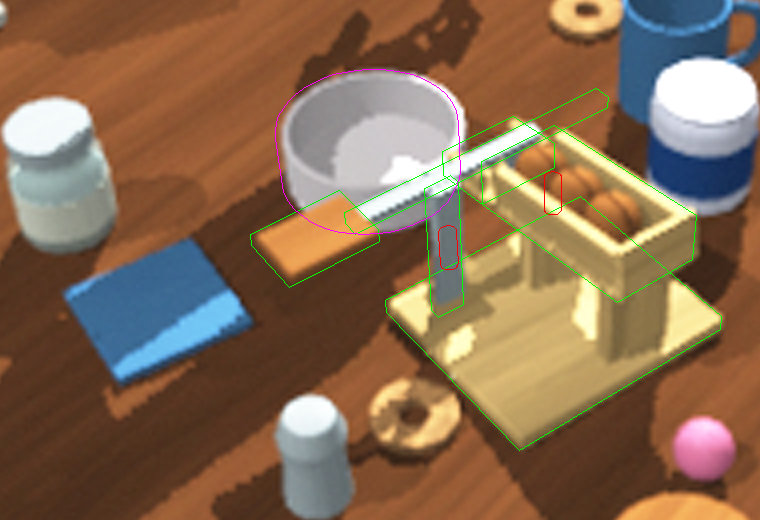

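View pics/f2.png

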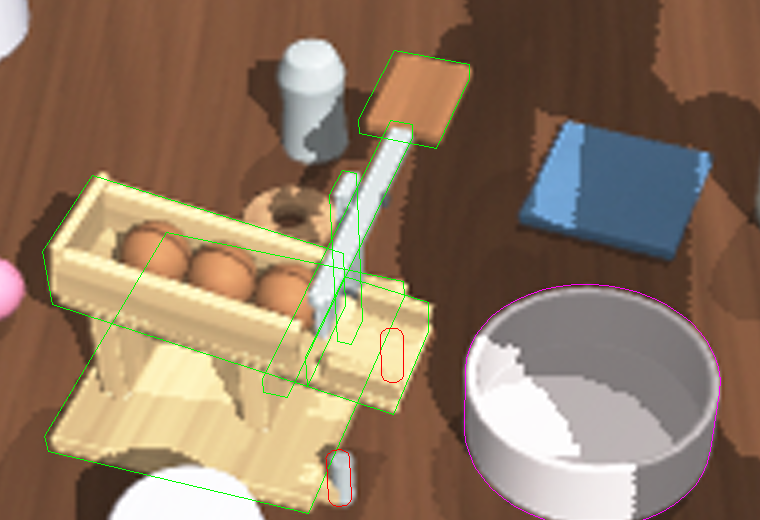

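The overlay shows the dispenser model on the image: in the f1 crop the base corners are at (388,300), (520,448) and (720,318). The magenta cylinder sits on the dish in f2 at about (593,400).

Look-alikes (full-picture pixels):
- **Dish:** the fruit bowl at side (361,60) is far off and larger, and the blue plate at side (221,97) doesn't match either.
- **Walnuts:** the pink ball at side (212,212) and the yellow ball at side (201,288) are to be left alone.
- **Paddle:** only the orange board at side (320,165) fits.

I'll push the dish with the open fingers as a cradle, along world 16.5°.

Request:
{"op": "apply_moves", "data": {
  "plan": [
    {"spin": -7.72},
    {"spin": -7.72},
    {"spin": -7.72},
    {"spin": -7.72},
    {"spin": -7.72},
    {"ty": -4},
    {"ty": -4},
    {"ty": -4},
    {"ty": -4},
    {"ty": -4},
    {"ty": -4},
    {"ty": -4},
    {"ty": -4},
    {"ty": -4},
    {"ty": -4},
    {"ty": -4},
    {"ty": -4,"tx": -0.4},
    {"ty": -0.7},
    {}
  ]
}}

```text
invalid input at $.plan[0]: expected keys jaw, tx, ty, tz, spin
```

Run:
```python
from h import *
s=robot.read_state();print(s['t'],s['ee_pos'].round(4),s['ee_rot'].round(3),np.round(s['q'],1))
```

```text
1.65 [0.2351 0.579  0.2423] [[-0.927  0.376 -0.   ]
 [ 0.376  0.927 -0.   ]
 [ 0.    -0.    -1.   ]] [66.8 24.2 93.4  0.  62.4 -1.1]
```

All keys are needed in every row.

Request:
{"op": "apply_moves", "data": {
  "plan": [
    {"jaw": 0,"tx": 0,"ty": 0,"tz": 0,"spin": -7.72},
    {"jaw": 0,"tx": 0,"ty": 0,"tz": 0,"spin": -7.72},
    {"jaw": 0,"tx": 0,"ty": 0,"tz": 0,"spin": -7.72},
    {"jaw": 0,"tx": 0,"ty": 0,"tz": 0,"spin": -7.72},
    {"jaw": 0,"tx": 0,"ty": 0,"tz": 0,"spin": -7.72},
    {"jaw": 0,"tx": 0,"ty": -4,"tz": 0,"spin": 0},
    {"jaw": 0,"tx": 0,"ty": -4,"tz": 0,"spin": 0},
    {"jaw": 0,"tx": 0,"ty": -4,"tz": 0,"spin": 0},
    {"jaw": 0,"tx": 0,"ty": -4,"tz": 0,"spin": 0},
    {"jaw": 0,"tx": 0,"ty": -4,"tz": 0,"spin": 0},
    {"jaw": 0,"tx": 0,"ty": -4,"tz": 0,"spin": 0},
    {"jaw": 0,"tx": 0,"ty": -4,"tz": 0,"spin": 0},
    {"jaw": 0,"tx": 0,"ty": -4,"tz": 0,"spin": 0},
    {"jaw": 0,"tx": 0,"ty": -4,"tz": 0,"spin": 0},
    {"jaw": 0,"tx": 0,"ty": -4,"tz": 0,"spin": 0},
    {"jaw": 0,"tx": 0,"ty": -4,"tz": 0,"spin": 0},
    {"jaw": 0,"tx": -0.4,"ty": -4,"tz": 0,"spin": 0},
    {"jaw": 0,"tx": 0,"ty": -0.7,"tz": 0,"spin": 0},
    {"jaw": 0,"tx": 0,"ty": 0,"tz": 0,"spin": 0}
  ]
}}

```text
t: 3.55
ee_pos: [0.3776, 0.1124, 0.2425]
ee_rot: [[-0.96, -0.281, 0.0], [-0.281, 0.96, 0.0], [-0.0, 0.0, -1.0]]
force: [-0.4, 1.2, 0.4]
grip_width: 0.0854
grasp_force: 0.0
```

Run:
```python
from h import *
s=robot.read_state();print(s['t'],s['ee_pos'].round(4),s['ee_rot'].round(3),np.round(s['q'],1))
```

```text
3.55 [0.3776 0.1124 0.2425] [[-0.96  -0.281  0.   ]
 [-0.281  0.96   0.   ]
 [-0.     0.    -1.   ]] [ 14.8   4.2 120.8   0.   55.  -91.5]
```

Request:
{"op": "apply_moves", "data": {
  "plan": [
    {"jaw": 0,"tx": 0,"ty": 0,"tz": 3.7,"spin": 0},
    {"jaw": 0,"tx": 0,"ty": 0,"tz": 3.7,"spin": 0},
    {"jaw": 0,"tx": 0,"ty": 0,"tz": 3.7,"spin": 0},
    {"jaw": 0,"tx": 0,"ty": 0,"tz": 3.7,"spin": 0},
    {"jaw": 0,"tx": 0,"ty": 0,"tz": 3.7,"spin": 0},
    {"jaw": 0,"tx": 0,"ty": 0,"tz": 3.7,"spin": 0},
    {"jaw": 0,"tx": 0,"ty": 0,"tz": 0,"spin": 0},
    {"jaw": 0,"tx": -1,"ty": 0,"tz": 0,"spin": 0},
    {"jaw": 0,"tx": -1,"ty": 0,"tz": 0,"spin": 0},
    {"jaw": 0,"tx": -1,"ty": 0,"tz": 0,"spin": 0},
    {"jaw": 0,"tx": -0.5,"ty": 0,"tz": 0,"spin": 0},
    {"jaw": 0,"tx": -0.5,"ty": 0,"tz": 0,"spin": 0},
    {"jaw": 0,"tx": -0.5,"ty": 0,"tz": 0,"spin": 0},
    {"jaw": 0,"tx": -0.5,"ty": 0,"tz": 0,"spin": 0},
    {"jaw": 0,"tx": -0.5,"ty": 0,"tz": 0,"spin": 0},
    {"jaw": 0,"tx": -0.5,"ty": 0,"tz": 0,"spin": 0},
    {"jaw": 0,"tx": -0.5,"ty": 0,"tz": 0,"spin": 0},
    {"jaw": 0,"tx": -0.5,"ty": 0,"tz": 0,"spin": 0},
    {"jaw": 0,"tx": 0,"ty": 0,"tz": 0,"spin": 0}
  ]
}}

```text
t: 5.45
ee_pos: [0.446, 0.1336, 0.0203]
ee_rot: [[-0.959, -0.284, 0.002], [-0.284, 0.959, 0.001], [-0.002, -0.0, -1.0]]
force: [0.1, 0.6, 1.4]
grip_width: 0.0857
grasp_force: 0.1
```

```bash
cat > dish.py <<'E'
from h import *
import sys
from scipy.optimize import minimize
q=[.6089,.1402,-.2749]; name=sys.argv[1]
up=lambda m:cv2.resize(m.astype(np.uint8),None,fx=4,fy=4,interpolation=cv2.INTER_NEAREST)
p=robot.snapshot('side')
for r in robot.regions_of(p,'dish')[:2]: print(r['confidence'],r['extent'])
D=up(robot.regions_of(p,'dish')[0]['pixels']);D=cv2.morphologyEx(D,cv2.MORPH_CLOSE,np.ones((9,9),np.uint8))
occ=np.zeros_like(D)
for P in PARTS[1:3]: cv2.fillConvexPoly(occ,hull(p,world(q,P)),1)
def dc(v):
    s=np.zeros_like(D);cv2.fillConvexPoly(s,hull(p,cyl(*v,.065,.045)),1);s[occ>0]=0;return 1-(s&D).sum()/(s|D).sum()
r=minimize(dc,[.5,.15],method='Nelder-Mead',options=dict(initial_simplex=[[.5,.15],[.53,.15],[.5,.17]],xatol=1e-4,fatol=1e-4));d=r.x
c,s=np.cos(q[2]),np.sin(q[2]); v=d-q[:2]; print('dish',d,r.fun,'in disp',c*v[0]+s*v[1],-s*v[0]+c*v[1])
im=cv2.resize(p['img'][:,:,::-1],None,fx=4,fy=4,interpolation=cv2.INTER_CUBIC)
cv2.polylines(im,[hull(p,cyl(*d,.065,.045))],True,(255,0,255),1)
cv2.imwrite(f'pics/{name}.png',im[560:1120,860:1620])
E
python3 dish.py d1
```

```text
0.91 [320.9, 211.8, 378.8, 271.6]
dish [0.50100031 0.15101942] 0.037678715167311916 in disp -0.10678525224648612 -0.018876273924696256
```

View pics/d1.png

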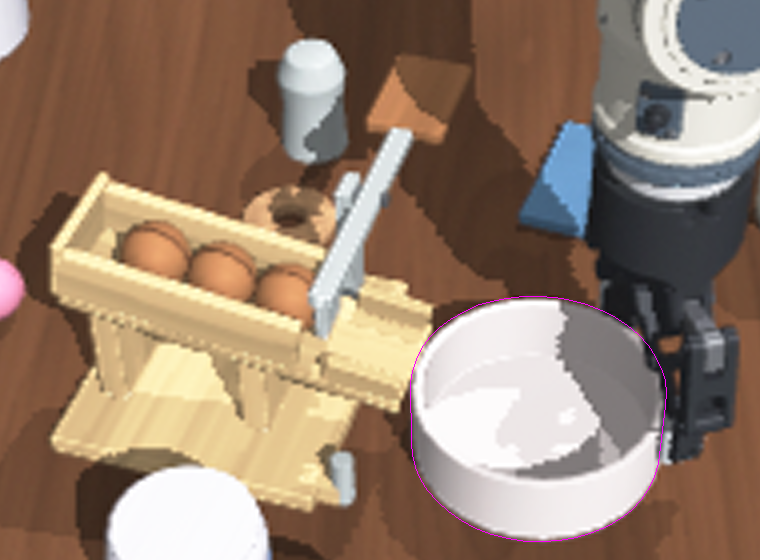

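The picture shows the dish nested against the open fingers at crop (540,420), moving toward the posts, with about 37 mm left.

Request:
{"op": "apply_moves", "data": {
  "plan": [
    {"jaw": 0,"tx": -0.5,"ty": 0,"tz": 0,"spin": 0},
    {"jaw": 0,"tx": -0.5,"ty": 0,"tz": 0,"spin": 0},
    {"jaw": 0,"tx": -0.5,"ty": 0,"tz": 0,"spin": 0},
    {"jaw": 0,"tx": -0.5,"ty": 0,"tz": 0,"spin": 0},
    {"jaw": 0,"tx": -0.5,"ty": 0,"tz": 0,"spin": 0},
    {"jaw": 0,"tx": -0.5,"ty": 0,"tz": 0,"spin": 0},
    {"jaw": 0,"tx": -0.25,"ty": 0,"tz": 0,"spin": 0},
    {"jaw": 0,"tx": -0.15,"ty": 0,"tz": 0,"spin": 0},
    {"jaw": 0,"tx": 0,"ty": 0,"tz": 0,"spin": 0}
  ]
}}

```text
t: 6.5
ee_pos: [0.4773, 0.1429, 0.0203]
ee_rot: [[-0.959, -0.284, 0.0], [-0.284, 0.959, 0.0], [-0.0, -0.0, -1.0]]
force: [-0.7, -0.1, -0.1]
grip_width: 0.0853
grasp_force: 0.2
```

Request:
{"op": "apply_moves", "data": {
  "plan": [
    {"jaw": 0,"tx": -0.1,"ty": 0,"tz": 0,"spin": 0},
    {"jaw": 0,"tx": -0.1,"ty": 0,"tz": 0,"spin": 0},
    {"jaw": 0,"tx": 0,"ty": 0,"tz": 0,"spin": 0}
  ]
}}

```text
t: 6.8
ee_pos: [0.4788, 0.1433, 0.0203]
ee_rot: [[-0.959, -0.284, -0.0], [-0.284, 0.959, -0.0], [0.0, 0.0, -1.0]]
force: [-1.5, 0.5, -0.3]
grip_width: 0.0855
grasp_force: 1.0
```

```bash
python3 dish.py d2
```

```text
0.62 [304.7, 214.5, 365.2, 277.1]
dish [0.53381196 0.15904425] 0.057736816864405016 in disp -0.07738394012574136 -0.002246008861092892
```

Request:
{"op": "apply_moves", "data": {
  "plan": [
    {"jaw": 0,"tx": -0.1,"ty": 0,"tz": 0,"spin": 0},
    {"jaw": 0,"tx": -0.1,"ty": 0,"tz": 0,"spin": 0},
    {"jaw": 0,"tx": 0,"ty": 0,"tz": 0,"spin": 0}
  ]
}}

```text
t: 7.25
ee_pos: [0.4805, 0.1438, 0.0203]
ee_rot: [[-0.959, -0.284, -0.001], [-0.284, 0.959, -0.0], [0.001, 0.0, -1.0]]
force: [-3.6, -1.1, 1.4]
grip_width: 0.0856
grasp_force: 1.8
```

Request:
{"op": "apply_moves", "data": {
  "plan": [
    {"jaw": 0,"tx": -0.1,"ty": 0,"tz": 0,"spin": 0},
    {"jaw": 0,"tx": 0,"ty": 0,"tz": 0,"spin": 0}
  ]
}}

```text
t: 7.45
ee_pos: [0.4806, 0.1438, 0.0202]
ee_rot: [[-0.959, -0.284, -0.003], [-0.284, 0.959, -0.001], [0.003, 0.0, -1.0]]
force: [-6.0, -1.9, 4.2]
grip_width: 0.0853
grasp_force: 3.3
```

```bash
python3 dish.py d3
```

```text
0.97 [299.7, 215.2, 364.1, 279.5]
dish [0.53528947 0.16061049] 0.06628858697910178 in disp -0.07638706412862313 -0.00033750596699707106
```

View pics/d3.png

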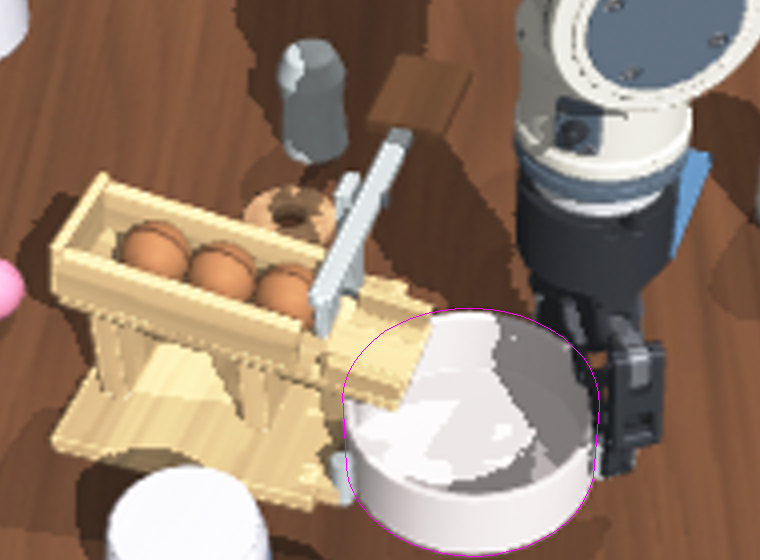

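The dish touches the visible post at crop (343,475), and the spout overhangs it. One small nudge along the lane seats it on both posts, then I back off.

Request:
{"op": "apply_moves", "data": {
  "plan": [
    {"jaw": 0,"tx": -0.1,"ty": -0.1,"tz": 0,"spin": 0},
    {"jaw": 0,"tx": -0.1,"ty": -0.1,"tz": 0,"spin": 0},
    {"jaw": 0,"tx": 0,"ty": 0,"tz": 0,"spin": 0}
  ]
}}

```text
t: 7.9
ee_pos: [0.481, 0.1428, 0.02]
ee_rot: [[-0.959, -0.285, -0.006], [-0.285, 0.959, -0.001], [0.006, 0.001, -1.0]]
force: [-12.6, 3.8, 9.7]
grip_width: 0.0853
grasp_force: 6.7
```

The reaction now points straight along dispenser -x, so both posts carry it. Retreating.

Request:
{"op": "apply_moves", "data": {
  "plan": [
    {"jaw": 0,"tx": 0.2,"ty": 0.1,"tz": 0,"spin": 0},
    {"jaw": 0,"tx": 0.3,"ty": 0.1,"tz": 0,"spin": 0},
    {"jaw": 0,"tx": 0.5,"ty": 0,"tz": 0,"spin": 0},
    {"jaw": 0,"tx": 1,"ty": 0,"tz": 0,"spin": 0},
    {"jaw": 0,"tx": 2,"ty": 0,"tz": 0,"spin": 0},
    {"jaw": 0,"tx": 1,"ty": 0,"tz": -2,"spin": 0},
    {"jaw": 0,"tx": 0,"ty": 0,"tz": -4,"spin": 0},
    {"jaw": 0.5,"tx": 0,"ty": 0,"tz": -4,"spin": 8.06},
    {"jaw": 1,"tx": 0,"ty": 0,"tz": -4,"spin": 8.06},
    {"jaw": 1,"tx": 0,"ty": 0,"tz": -4,"spin": 8.06},
    {"jaw": 1,"tx": 0,"ty": 0,"tz": 0,"spin": 8.06},
    {"jaw": 1,"tx": 0,"ty": 0,"tz": 0,"spin": 0}
  ],
  "force": 20
}}

```text
t: 9.1
ee_pos: [0.4361, 0.1305, 0.2015]
ee_rot: [[-0.962, 0.273, 0.003], [0.273, 0.962, 0.001], [-0.003, 0.002, -1.0]]
force: [0.2, -0.9, -0.3]
grip_width: 0.0123
grasp_force: 0.0
```

```bash
python3 dish.py d4
python3 - <<'E'
from h import *
s=robot.read_state();d=np.array([.5668,-.009,.140])-s['ee_pos'];print(s['t'],s['ee_pos'].round(4),(s['ee_rot'].T@d*100).round(2),s['force'])
E
```

```text
0.62 [224.0, 155.5, 329.4, 266.4]
0.57 [303.6, 218.4, 366.7, 277.9]
dish [0.66705279 0.14372031] 0.6842965964001604 in disp 0.05501369982211947 0.019173749879539664
9.25 [0.4349 0.1303 0.1995] [-16.45  -9.87   5.93] [ 0.90307952  0.74239459 -0.05544676]
```

View pics/d4.png

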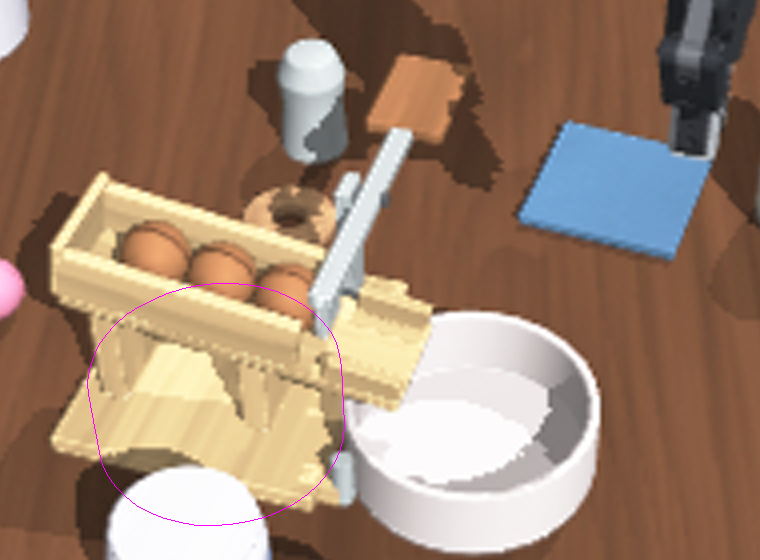

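The dish is still seated at crop (475,430), with the post at (343,475) against its wall; the net's top hit was the dispenser, so I ignored it. Moving over the paddle.

Request:
{"op": "apply_moves", "data": {
  "plan": [
    {"jaw": 1,"tx": -3.3,"ty": -2,"tz": 0,"spin": 0},
    {"jaw": 1,"tx": -3.3,"ty": -2,"tz": 0,"spin": 0},
    {"jaw": 1,"tx": -3.3,"ty": -2,"tz": 0,"spin": 0},
    {"jaw": 1,"tx": -3.3,"ty": -2,"tz": 0,"spin": 0},
    {"jaw": 1,"tx": -3.2,"ty": -1.9,"tz": 0,"spin": 0},
    {"jaw": 1,"tx": 0,"ty": 0,"tz": 3,"spin": 0},
    {"jaw": 1,"tx": 0,"ty": 0,"tz": 3,"spin": 0},
    {"jaw": 1,"tx": 0,"ty": 0,"tz": 0,"spin": 0},
    {"jaw": 1,"tx": 0,"ty": 0,"tz": 0,"spin": 0}
  ]
}}

```text
t: 10.15
ee_pos: [0.5658, -0.0092, 0.1393]
ee_rot: [[-0.963, 0.27, -0.003], [0.27, 0.963, 0.0], [0.003, -0.001, -1.0]]
force: [0.5, -0.2, 0.9]
grip_width: -0.0003
grasp_force: 0.0
```

Run:
```python
from h import *
s=robot.read_state();d=np.array([.5668,-.009,.083])-s['ee_pos'];print(s['t'],s['ee_pos'].round(4),(s['ee_rot'].T@d*100).round(2),s['force'],s['grip_width'])
o=[]
for n,(u,v) in(('side',(260,120)),('scene',(230,150))):
    im=robot.snapshot(n)['img'][v:v+90,u:u+120,::-1]; o.append(cv2.resize(im,None,fx=3.3,fy=3.3,interpolation=cv2.INTER_CUBIC))
cv2.imwrite('pics/p1.png',np.hstack(o))
```

```text
10.15 [ 0.5658 -0.0092  0.1393] [-0.11  0.05  5.63] [ 0.50729427 -0.15977255  0.88575708] -0.0002938507435941582
```

View pics/p1.png

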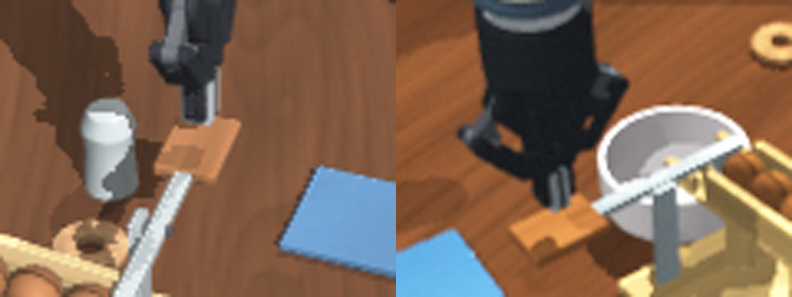

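The fingertips stand over the middle of the orange paddle, at (200,120) in the left crop and (558,205) in the right. Pressing.

Request:
{"op": "apply_moves", "data": {
  "plan": [
    {"jaw": 1,"tx": 0,"ty": 0,"tz": 1,"spin": 0},
    {"jaw": 1,"tx": 0,"ty": 0,"tz": 0.6,"spin": 0},
    {"jaw": 1,"tx": 0,"ty": 0,"tz": 0.5,"spin": 0},
    {"jaw": 1,"tx": 0,"ty": 0,"tz": 0.5,"spin": 0},
    {"jaw": 1,"tx": 0,"ty": 0,"tz": 0.5,"spin": 0},
    {"jaw": 1,"tx": 0,"ty": 0,"tz": 0.5,"spin": 0},
    {"jaw": 1,"tx": 0,"ty": 0,"tz": 0.5,"spin": 0},
    {"jaw": 1,"tx": 0,"ty": 0,"tz": 0.5,"spin": 0},
    {"jaw": 1,"tx": 0,"ty": 0,"tz": 0.5,"spin": 0},
    {"jaw": 1,"tx": 0,"ty": 0,"tz": 0.4,"spin": 0},
    {"jaw": 1,"tx": 0,"ty": 0,"tz": 0,"spin": 0},
    {"jaw": 1,"tx": 0,"ty": 0,"tz": 0,"spin": 0}
  ]
}}

```text
t: 11.45
ee_pos: [0.5668, -0.0095, 0.0853]
ee_rot: [[-0.963, 0.271, -0.0], [0.271, 0.963, -0.0], [0.0, -0.0, -1.0]]
force: [0.8, -1.6, 4.0]
grip_width: 0.0
grasp_force: 1.8
```

Request:
{"op": "apply_moves", "data": {
  "plan": [
    {"jaw": 1,"tx": 0,"ty": 0,"tz": 0.1,"spin": 0},
    {"jaw": 1,"tx": 0,"ty": 0,"tz": 0,"spin": 0},
    {"jaw": 1,"tx": 0,"ty": 0,"tz": 0,"spin": 0},
    {"jaw": 1,"tx": 0,"ty": 0,"tz": 0,"spin": 0},
    {"jaw": 1,"tx": 0,"ty": 0,"tz": 0,"spin": 0},
    {"jaw": 1,"tx": 0,"ty": 0,"tz": 0,"spin": 0},
    {"jaw": 1,"tx": 0,"ty": 0,"tz": 0,"spin": 0},
    {"jaw": 1,"tx": 0,"ty": 0,"tz": 0,"spin": 0},
    {"jaw": 1,"tx": 0,"ty": 0,"tz": 0,"spin": 0},
    {"jaw": 1,"tx": 0,"ty": 0,"tz": 0,"spin": 0},
    {"jaw": 1,"tx": 0,"ty": 0,"tz": 0,"spin": 0},
    {"jaw": 1,"tx": 0,"ty": 0,"tz": 0,"spin": 0},
    {"jaw": 1,"tx": 0,"ty": 0,"tz": 0,"spin": 0},
    {"jaw": 1,"tx": 0,"ty": 0,"tz": 0,"spin": 0},
    {"jaw": 1,"tx": 0,"ty": 0,"tz": 0,"spin": 0},
    {"jaw": 1,"tx": 0,"ty": 0,"tz": 0,"spin": 0}
  ]
}}

```text
t: 13.05
ee_pos: [0.5668, -0.0092, 0.0843]
ee_rot: [[-0.962, 0.271, 0.0], [0.271, 0.962, -0.0], [-0.0, 0.0, -1.0]]
force: [0.9, -0.6, 4.3]
grip_width: -0.0001
grasp_force: 1.8
```

Run:
```python
from h import *
s=robot.read_state();print(s['t'],s['ee_pos'].round(4),s['force'])
o=[]
for n,(u,v) in(('side',(215,130)),('scene',(250,150))):
    p=robot.snapshot(n);print([(round(r['confidence'],2),r['extent']) for r in robot.regions_of(p,'walnut0')])
    im=p['img'][v:v+150,u:u+160,::-1]; o.append(cv2.resize(im,None,fx=2.5,fy=2.5,interpolation=cv2.INTER_CUBIC))
cv2.imwrite('pics/p2.png',np.hstack(o))
```

```text
13.05 [ 0.5668 -0.0092  0.0843] [ 0.87285648 -0.64848206  4.27302085]
[(0.69, [340.7, 243.1, 362.8, 263.1]), (0.59, [309.5, 246.7, 330.1, 259.4]), (0.51, [204.2, 203.1, 220.7, 220.6]), (0.5, [191.8, 278.6, 213.6, 295.4]), (0.49, [326.2, 232.6, 347.7, 253.4])]
[(0.63, [303.8, 189.0, 313.7, 198.7]), (0.53, [370.7, 263.8, 384.9, 279.0])]
```

View pics/p2.png

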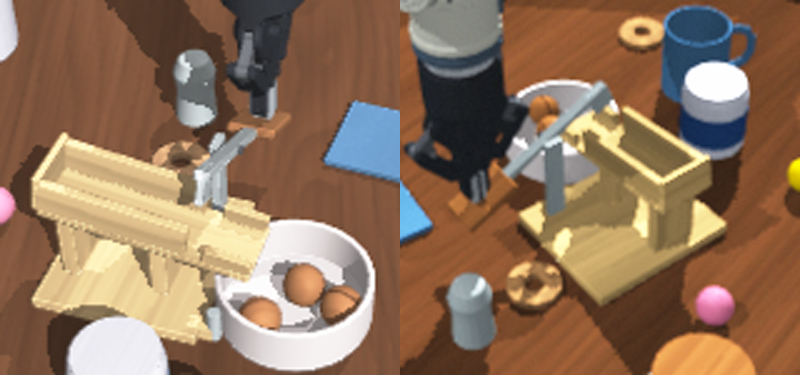

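All three walnuts are in the dish, at (262,312), (303,283) and (340,303) in the left crop, and the lane is empty. Releasing gently.

Request:
{"op": "apply_moves", "data": {
  "plan": [
    {"jaw": 1,"tx": 0,"ty": 0,"tz": -0.5,"spin": 0},
    {"jaw": 1,"tx": 0,"ty": 0,"tz": -0.5,"spin": 0},
    {"jaw": 1,"tx": 0,"ty": 0,"tz": -0.5,"spin": 0},
    {"jaw": 1,"tx": 0,"ty": 0,"tz": -0.5,"spin": 0},
    {"jaw": 1,"tx": 0,"ty": 0,"tz": -0.5,"spin": 0},
    {"jaw": 1,"tx": 0,"ty": 0,"tz": -0.5,"spin": 0},
    {"jaw": 1,"tx": 0,"ty": 0,"tz": -0.5,"spin": 0},
    {"jaw": 1,"tx": 0,"ty": 0,"tz": -0.5,"spin": 0},
    {"jaw": 1,"tx": 0,"ty": 0,"tz": -1,"spin": 0},
    {"jaw": 1,"tx": 0,"ty": 0,"tz": -2,"spin": 0},
    {"jaw": 1,"tx": 0,"ty": 0,"tz": -4,"spin": 0},
    {"jaw": 1,"tx": 0,"ty": 0,"tz": -4,"spin": 0},
    {"jaw": 1,"tx": 0,"ty": 0,"tz": 0,"spin": 0},
    {"jaw": 1,"tx": 0,"ty": 0,"tz": 0,"spin": 0},
    {"jaw": 1,"tx": 0,"ty": 0,"tz": 0,"spin": 0}
  ]
}}

```text
t: 14.75
ee_pos: [0.566, -0.0091, 0.2336]
ee_rot: [[-0.962, 0.271, -0.001], [0.271, 0.962, 0.0], [0.001, -0.0, -1.0]]
force: [-0.5, 0.3, -1.2]
grip_width: -0.0001
grasp_force: 0.0
```

Run:
```python
from h import *
s=robot.read_state();print(s['t'],s['ee_pos'].round(4),s['force'])
o=[]
for n,(u,v) in(('side',(215,130)),('scene',(250,150))):
    p=robot.snapshot(n)
    im=p['img'][v:v+150,u:u+160,::-1]; o.append(cv2.resize(im,None,fx=2.5,fy=2.5,interpolation=cv2.INTER_CUBIC))
cv2.imwrite('pics/p3.png',np.hstack(o))
```

```text
14.75 [ 0.566  -0.0091  0.2336] [-0.4680522   0.2550767  -1.22108302]
```

View pics/p3.png

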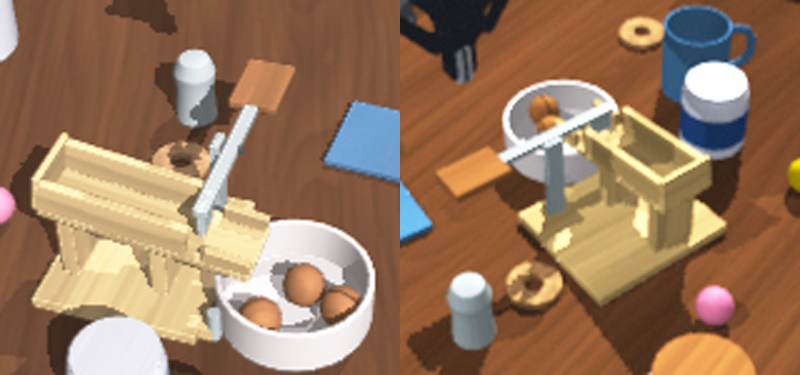

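The lever is level again with the gate shut, the three walnuts lie in the dish, the dish still sits against the post at (213,322), and the bystanders are unmoved.

```bash
python3 -c "
from station import robot
print(robot.close_job())"
```

```text
the job is handed in; nothing more can be done
None
```

I handed the job in at about 15 s on the robot's clock: the dish is seated against both posts, all three walnuts are in it, the lever is back up with the gate shut, and the other things look unmoved.

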